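Put the mixed-up bench things back on their own stands

ROBOT

A 6-joint arm with a two-finger parallel gripper is mounted at the origin on a cart in front of the work surface, level with it; the furniture and walls round the work are solid. World frame = base frame: x ahead of the robot, y to its left, z up, the work surface at z = 0. Lengths are in m, angles in rad, forces in N, time in s.
With the tool pointing down it reaches from about 0.25 to 0.775 m from the base axis. Payload 4 kg.
Tool frame: the origin (TCP) lies at the very end of the fingers, on their centre line; the grasp point (between the pads) lies 19 mm behind it; z points along the fingers, y is the line along which they close (so a half turn about z gives the same grasp; the last joint's range is limited). The gripper opens to 94 mm and grips with 3 to 60 N. Pads are 16 mm wide; open, the fingers measure 119 mm over their backs; the gripper's body (75 mm by 177 mm) begins 78 mm behind the grasp point.
Start: joints at [-1.36, 0.087, 1.371, -0, 1.684, -0.103], TCP at [0.17, -0.523, 0.206] pointing down, gripper open.
Joint ranges: [-3.1, 3.1], [-0.76, 2.03], [0.27, 2.55], [-1.08, 4.22], [0.17, 2.65], [-2.57, 2.57]. Speed limits (rad/s): [2.79, 2.79, 3.14, 3.14, 3.14, 3.14].

INTERFACE

Orientations are given as a 3x3 rotation matrix whose columns are the frame's x, y, z axes.
In Python, from bench import arm gives the robot as it stands.
- The arm moves only by the tool play_rows, never from a script. Its arguments are lists of equal length, an entry for each row: "slide": the shift along the tool's x, y, z in units of 0.15 m (1.0 is 0.15 m), a list of three; "twist": the turn about the tool's z in units of 45 degrees (1.0 is 45 degrees); "fingers": the closure, from -1 (fully open) to 1 (shut). In form: {"slide": [[tx, ty, tz], ...], "twist": [twist, ...], "fingers": [fingers, ...]}. A call has 1 to 12 rows; each row shifts and turns the commanded pose from where the row before left it, along the tool's axes as they then stand; what a row does not reach is not made up. A row lasts 1/12 s, in which the tool goes at most 41.7 mm and 7.16 degrees, less where a joint would pass 70% of its speed; a pose out of reach is approached as far as the arm can. A call with a number of a shift or a turn outside -1 to 1 is refused whole. A call with a gripper value outside its range is refused whole. The fingers move at their own pace and stop on an object; the grip force is fixed at half the most. Time passes only in rows, so rows that do not move let the fingers close. It gives the time, the measured TCP pose, the force, the opening and the grip force at its end, in the units of the state.
- arm.observe(): the state, without advancing time (a new reading comes with each control period).
- arm.snapshot(name): name is "scene" or "top" or "wrist"; returns a dict with "img" (480x640x3 uint8, red, green, blue), "fx", "fy", "cx", "cy" (pixels), "dist_coeffs" ([k1, k2, p1, p2, k3] as OpenCV has them; the pictures are not rectified), "position" and "attitude" of the camera in the world. Camera axes: x right, y down, z forward; pixel columns grow to the right and rows downward; lengths in m; the calibration is good to about 2 mm. A picture is of the moment at which its call begins. There is no depth.
- arm.close_job(): hands the job in; it is judged then, once.
The state is a dict: "clock": time; "qpos": joint angles; "qvel": joint speeds; "joint_torque": joint torques, N m; "eef_pos": TCP position; "ee_rot": TCP orientation; "ft_force": force on the tool from outside, world axes, zero at the start; "wrist_torque": the same for the moment, N m; "opening": finger opening in m; "grasp_force": force on a finger pad.
Only numpy, scipy, OpenCV 4.12 (cv2) and the standard library are available. Lean on these libraries where they do the work, as an engineer would, in place of code of your own. Each camera call takes 0.05 s, during which the arm holds its last target. There are 200 camera calls.

TASK

The three things on the bench stands have got mixed up. Move them round so that the small lidded jar stands on the square stand, the glue stick on the round stand and the gear lies on the six-sided stand, each the right way up and in the middle of its stand; you can park something in the empty shallow tray on the way. Leave the knob, the black cap, the cutters and everything else where they are.

Things in the scene. Friction and masses are not known exactly. Their poses are not given: they have to be found in the camera images.
- jar_center (a point): small closed jar with a black lid on a pale body, 45 mm diameter, 43 mm high, standing upright, loose; at the start it stands on the round stand. Point: its centre, half-way up (21.5 mm above its underside). z up along its axis.
- glue_center (a point): glue stick standing upright, 27 mm diameter, 93 mm high, loose; at the start it stands on the six-sided stand. Point: its centre, half-way up (46.5 mm above its underside). z up along its axis.
- gear_center (a point): printed spur gear lying flat, 41 mm over the teeth, toothed rim 10 mm high with a hub up to 14 mm, loose; grasp across the teeth; at the start it lies on the square stand. Point: its centre, 7 mm above its underside. z up along its axis.
- square_stand: fixed low stand on the worktop, a dark steel plate with a grey inlay, square, 80 x 80 mm; its top is flat, 6 mm above the worktop. Origin: centre of its underside, on the worktop. z up. The jar's own place.
- round_stand: fixed low stand on the worktop, a dark steel plate with a grey inlay, round, 82 mm diameter; its top is flat, 6 mm above the worktop. Origin: centre of its underside, on the worktop. z up. The glue stick's own place.
- hex_stand: fixed low stand on the worktop, a dark steel plate with a grey inlay, six-sided, 90 mm over the corners; its top is flat, 6 mm above the worktop. Origin: centre of its underside, on the worktop. z up. The gear's own place.
- tray: shallow pale open tray, empty, fixed, 206 mm along its own x by 136 mm along its own y, rim 11 mm high, 3 mm thick floor (clear floor 200 x 130 mm), walls 3 mm thick. A free spot for parking. Origin: centre of its underside, on the worktop; z up.
- knob_center (a point): small black flask-shaped knob, 35 mm diameter, 33 mm high, standing loose on the worktop. Bystander, to be left where it is. Origin at its centre, half-way up.
- cap_center (a point): flat black round ribbed cap, 42 mm diameter, 14 mm high, lying loose on the worktop. Bystander, to be left where it is. Origin at its centre, half-way up.
- cutters_center (a point): small red-handled flush cutters lying flat and loose on the worktop, 96 x 61 x 12 mm, long axis along their own x. Bystander, to be left where they are. Origin near their middle, 6 mm above the worktop.
Mind the look-alikes: they are no part of the job. What is meant by the part that bears glue_center is not turquoise, and is the smaller of those in its own colour.

How it is judged:
By the outcome, as a careful person would: the job done as asked, in the order asked, and still so for the second after the job is handed in, with the robot touching nothing.
It also fails if it takes over 112 s, if anything falls off the work surface, if the arm or the gripper's body presses on something with over 40 N, if the wrist force passes 120 N, or if a joint passes its speed limit or range.

## Working session

There is one attempt and no reset: what is moved stays moved. The work goes in short steps, Python scripts to look and compute and a tool call to move; the robot and the scene stay as the last step left them, time stands still between calls to the robot, and variables do not carry over. Pictures are saved under pics/ and viewed, at most 14 in all, crops included, and the job is handed in when it is done.

Besides the shell and the picture viewer there is one more tool, called after "Request:" as name(argument=value, ...) on one line, values as JSON. play_rows: Moves the arm, as the interface text tells. Its arguments: {"type":"object","properties":{"slide":{"type":"array"},"twist":{"type":"array"},"fingers":{"type":"array"}},"required":["slide","twist","fingers"]}

```bash
mkdir -p pics; ls; cat > h.py <<'E'
import numpy as np, cv2
from bench import arm
def snap(n,f):
    s=arm.snapshot(n); cv2.imwrite('pics/'+f+'.png',s['img'][:,:,::-1]); np.save('pics/'+f+'.npy',s,allow_pickle=True); return s
def load(f): return np.load('pics/'+f+'.npy',allow_pickle=True).item()
def K(s): return np.array([[s['fx'],0,s['cx']],[0,s['fy'],s['cy']],[0,0,1.]])
def px2w(s,uv,z):
    n=cv2.undistortPoints(np.array(uv,float).reshape(-1,1,2),K(s),np.array(s['dist_coeffs'],float)).reshape(-1,2)
    d=np.c_[n,np.ones(len(n))]@np.array(s['attitude']).T; p=np.array(s['position'])
    return p+d*((z-p[2])/d[:,2])[:,None]
def w2px(s,P):
    R=np.array(s['attitude']).T
    return cv2.projectPoints(np.array(P,float).reshape(-1,1,3),cv2.Rodrigues(R)[0],-R@np.array(s['position']),K(s),np.array(s['dist_coeffs'],float))[0].reshape(-1,2)
E
python3 - <<'E'
from h import *
for n in('scene','top','wrist'):
    s=snap(n,n+'0'); print(n,s['position'],np.round(s['attitude'],3).tolist(),s['fx'])
o=arm.observe();print(o['clock'],o['eef_pos'],np.round(o['ee_rot'],3).tolist(),o['opening'],o['ft_force'])
E
```

```text
pics
scene [0.08368498 0.74170664 0.72268698] [[-0.842, -0.319, 0.435], [-0.539, 0.525, -0.658], [-0.019, -0.789, -0.614]] 559.480786943518
top [0.32324788 0.02992545 1.1041647 ] [[0.129, -0.969, 0.21], [-0.992, -0.127, 0.023], [0.004, -0.211, -0.977]] 472.95696525155273
wrist [ 0.24970438 -0.49782575  0.38260225] [[0.309, -0.91, -0.276], [-0.951, -0.296, -0.088], [-0.002, 0.29, -0.957]] 354.13671702734047
0.15 [ 0.16970621 -0.52273964  0.20457828] [[0.951, 0.309, -0.0], [0.309, -0.951, 0.002], [0.0, -0.002, -1.0]] 0.0940461803871679 [0.47658555 0.46691638 0.38219472]
```

View pics/top0.png

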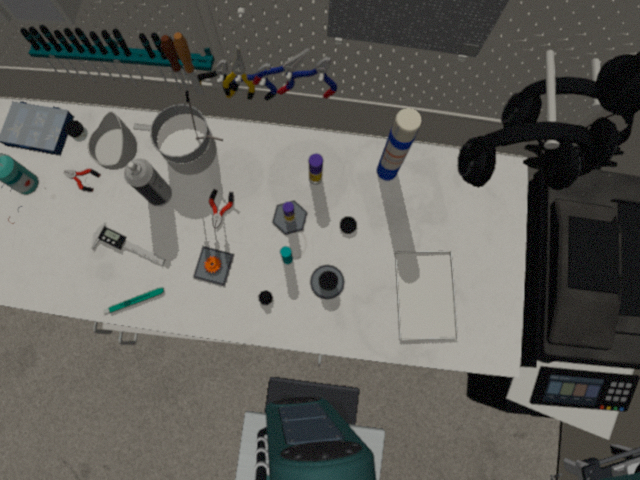

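View pics/scene0.png

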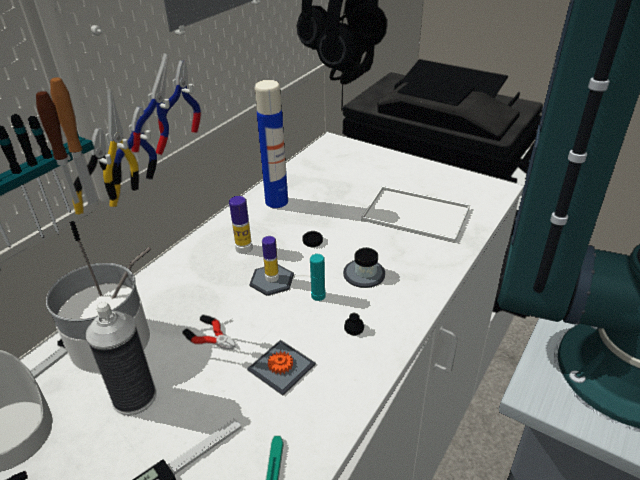

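Top view: the jar is on the round stand at (327,282), the gear on the square stand at (213,265) and a purple-capped stick on the hex stand at (290,215). Glue candidates are the purple stick on the hex (290,213), the larger purple stick (316,168), the turquoise stick (287,256) and the big blue tube (395,145). I choose the hex one, as it is the smaller purple one. I'll check that in a close crop and measure.

```bash
python3 - <<'E'
from h import *
s=load('top0'); im=s['img'][:,:,::-1]
c=cv2.resize(im[150:310,185:370],None,fx=3.7,fy=3.7,interpolation=cv2.INTER_CUBIC)
c=cv2.convertScaleAbs(c,alpha=1.5,beta=15)
cv2.imwrite('pics/crop1.png',c)
s2=load('scene0');c=cv2.resize(s2['img'][180:400,180:400,::-1],None,fx=2.7,fy=2.7,interpolation=cv2.INTER_CUBIC); cv2.imwrite('pics/crop2.png',c)
for n,uv,z in [('sq',(213,265),.006),('rd',(327,282),.006),('hex',(290,217),.006),('tray',(425,296),.011),('knob',(265,298),.033),('cap',(348,225),.014),('cut',(221,208),.006),('turq',(287,250),.09),('big',(316,160),.11),('gearTop',(213,263),.02),('glueTop',(289,207),.099),('jartop',(327,281),.049)]: print(n,px2w(s,[uv],z)[0].round(3))
print(px2w(s,[(398,252),(450,253),(456,340),(399,342)],.011).round(3))
E
```

```text
sq [0.468 0.284 0.006]
rd [0.463 0.013 0.006]
hex [0.607 0.12  0.006]
tray [ 0.459 -0.217  0.011]
knob [0.405 0.148 0.033]
cap [ 0.604 -0.02   0.014]
cut [0.608 0.289 0.006]
turq [0.511 0.109 0.09 ]
big [0.719 0.073 0.11 ]
gearTop [0.471 0.282 0.02 ]
glueTop [0.605 0.118 0.099]
jartop [0.46  0.014 0.049]
[[ 0.554 -0.145  0.011]
 [ 0.568 -0.269  0.011]
 [ 0.367 -0.298  0.011]
 [ 0.347 -0.167  0.011]]
```

View pics/crop1.png

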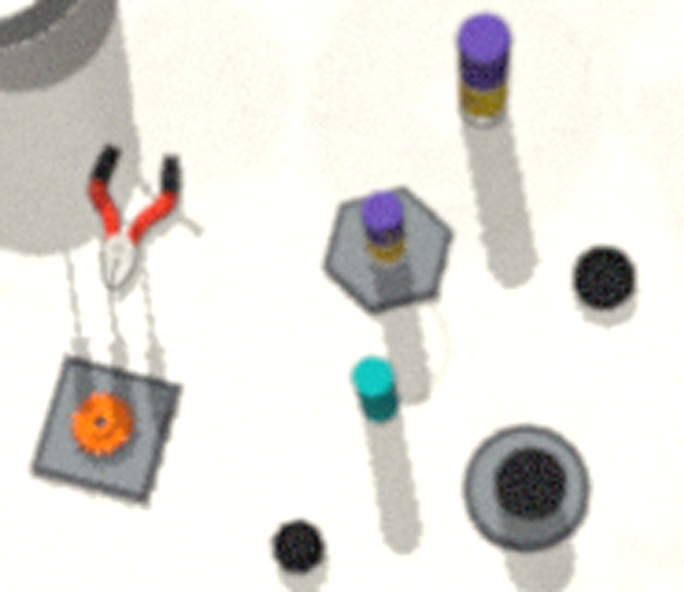

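View pics/crop2.png

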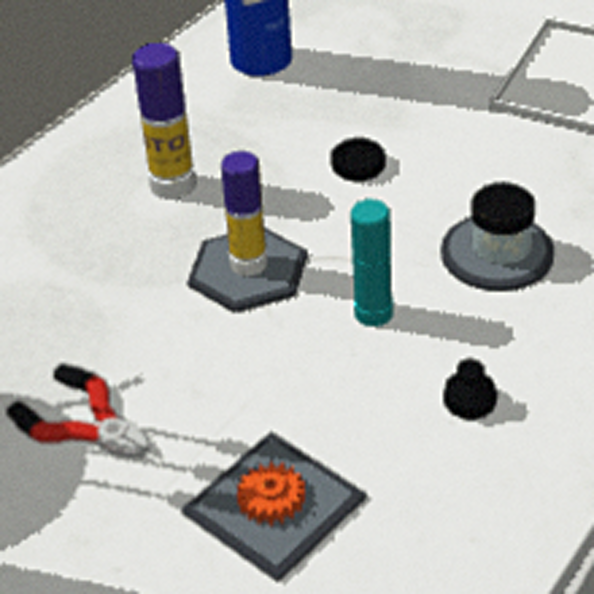

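The crops confirm the choice. On the hex is a purple and yellow stick, clearly smaller than the other purple one, and the turquoise stick stands separately. Next I refine the points using both cameras.

```bash
python3 - <<'E'
from h import *
t=load('top0'); s=load('scene0')
A=lambda p:(np.array(p,float)+.5)/3.7-.5+[185,150]
B=lambda p:(np.array(p,float)+.5)/2.7-.5+[180,180]
f=lambda n,p,q,z:print(n,'top',px2w(t,A(p),z).mean(0).round(4) if p else '','scene',px2w(s,B(q),z).mean(0).round(4) if q else '')
f('sq',[(68,356),(182,385),(147,502),(33,472)],[(272,433),(368,496),(280,580),(183,510)],.004)
f('hex',[(342,200),(404,187),(452,236),(437,298),(375,312),(325,266)],[(207,234),(265,232),(307,257),(297,292),(237,310),(189,284)],.004)
f('rd',[(464,488),(590,488),(527,425),(527,551)],[(442,249),(553,249)],.004)
f('gear',[(100,421)],[(270,486)],.02)
f('jar',[(531,484)],[(503,200)],.049)
f('glue',[(383,212)],[(241,160)],.099)
f('knob',[(298,546)],[(471,366)],.033)
for n,a,b,c in[('turq',(374,375),(371,208),(373,315)),('big',(484,37),(158,55),(172,185))]:
  base=px2w(s,B([c]),0)[0]
  print(n,base.round(3),[(h,px2w(t,A([a]),h)[0].round(3)[:2],px2w(s,B([b]),h)[0].round(3)[:2]) for h in(.08,.1,.12,.14)])
print('tray',[px2w(s,[p],.011)[0].round(3) for p in[(383,189),(469,207),(460,240),(363,217)]])
R=np.array(arm.observe()['ee_rot']);print('d to jar',R.T@(np.array([.461,.0135,.2])-arm.observe()['eef_pos'])/.15)
E
```

```text
sq top [0.4673 0.2832 0.004 ] scene [0.4682 0.2833 0.004 ]
hex top [0.6074 0.1209 0.004 ] scene [0.6078 0.121  0.004 ]
rd top [0.4646 0.0128 0.004 ] scene [0.4674 0.0118 0.004 ]
gear top [0.4692 0.2849 0.02  ] scene [0.47   0.2851 0.02  ]
jar top [0.4614 0.0114 0.049 ] scene [0.4655 0.0098 0.049 ]
glue top [0.6053 0.1199 0.099 ] scene [0.6089 0.1186 0.099 ]
knob top [0.4071 0.1477 0.033 ] scene [0.4114 0.1481 0.033 ]
turq [0.509 0.113 0.   ] [(0.08, array([0.51 , 0.113]), array([0.519, 0.097])), (0.1, array([0.506, 0.111]), array([0.505, 0.117])), (0.12, array([0.503, 0.11 ]), array([0.492, 0.137])), (0.14, array([0.499, 0.108]), array([0.478, 0.157]))]
big [0.719 0.072 0.   ] [(0.08, array([0.731, 0.075]), array([0.758, 0.027])), (0.1, array([0.723, 0.074]), array([0.737, 0.049])), (0.12, array([0.715, 0.073]), array([0.716, 0.072])), (0.14, array([0.707, 0.073]), array([0.695, 0.094]))]
tray [array([ 0.569, -0.261,  0.011]), array([ 0.372, -0.293,  0.011]), array([ 0.345, -0.17 ,  0.011]), array([ 0.554, -0.139,  0.011])]
d to jar [ 2.95061999 -2.80086238  0.03574542]
```

Request:
play_rows(slide=[[0.17, -0.16, 0], [0.17, -0.16, 0], [0.17, -0.16, 0], [0.17, -0.16, 0], [0.17, -0.16, 0], [0.17, -0.16, 0], [0.17, -0.16, 0], [0.17, -0.16, 0], [0.17, -0.16, 0], [0.17, -0.16, 0], [0.17, -0.16, 0], [0.17, -0.16, 0]], twist=[0, 0, 0, 0, 0, 0, 0, 0, 0, 0, 0, 0], fingers=[-1, -1, -1, -1, -1, -1, -1, -1, -1, -1, -1, -1])

```text
clock: 1.15
eef_pos: [0.3722, -0.1531, 0.2053]
ee_rot: [[0.951, 0.308, 0.0], [0.308, -0.951, -0.0], [0.0, 0.0, -1.0]]
ft_force: [0.7, 0.3, 1.0]
opening: 0.0941
grasp_force: 0.0
```

Request:
play_rows(slide=[[0.18, -0.16, 0], [0.18, -0.16, 0], [0.18, -0.16, 0], [0.18, -0.18, 0], [0.18, -0.18, 0], [0, 0, 0.2], [0, 0, 0.2], [0, 0, 0], [0, 0, 0], [0, 0, 0]], twist=[0, 0, 0, 0, 0, 0, 0, 0, 0, 0], fingers=[-1, -1, -1, -1, -1, -1, -1, -1, -1, -1])

```text
clock: 1.98
eef_pos: [0.462, 0.0064, 0.1468]
ee_rot: [[0.951, 0.308, 0.002], [0.308, -0.951, -0.0], [0.001, 0.001, -1.0]]
ft_force: [0.7, -0.7, 1.2]
opening: 0.0939
grasp_force: 0.0
```

```bash
cat >> h.py <<'E'
def go(P):
    o=arm.observe();R=np.array(o['ee_rot']);print('t',round(o['clock'],2),'tcp',np.round(o['eef_pos'],4),'R',R.round(3).tolist(),'q',np.round(o['qpos'],2),'op',round(o['opening'],4),'F',np.round(o['ft_force'],1),'g',round(o['grasp_force'],1))
    print('slide to',P,(R.T@(np.array(P)-o['eef_pos'])/.15).round(3))
E
python3 - <<'E'
from h import *
go([.463,.011,.013]); snap('wrist','w1')
E
```

```text
t 1.98 tcp [0.462  0.0064 0.1468] R [[0.951, 0.308, 0.002], [0.308, -0.951, -0.0], [0.001, 0.001, -1.0]] q [-0.11 -0.09  1.67 -0.    1.57  1.15] op 0.0939 F [ 0.7 -0.7  1.2] g 0.0
slide to [0.463, 0.011, 0.013] [ 0.015 -0.028  0.892]
```

View pics/w1.png

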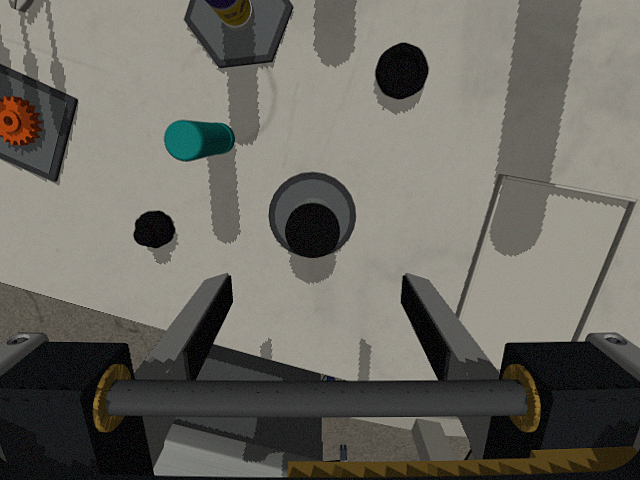

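The wrist view shows the jar lid at (313,230) between the fingers, the round plate centred at (312,215) and the turquoise stick at (200,140), clear of the fingers.

```bash
python3 - <<'E'
from h import *
w=load('w1')
print('lid',px2w(w,[(313,230.5)],.049),'plate',px2w(w,[(312,215.5)],.005),'knob',px2w(w,[(155,229)],.033),'cap',px2w(w,[(402,70)],.014))
E
```

```text
lid [[0.46596357 0.00960859 0.049     ]] plate [[0.46738884 0.01141613 0.005     ]] knob [[0.42089972 0.13843486 0.033     ]] cap [[ 0.60756053 -0.02043587  0.014     ]]
```

Request:
play_rows(slide=[[0.015, -0.028, 0.1], [0, 0, 0.15], [0, 0, 0.15], [0, 0, 0.15], [0, 0, 0.15], [0, 0, 0.1], [0, 0, 0.08], [0, 0, 0], [0, 0, 0]], twist=[0, 0, 0, 0, 0, 0, 0, 0, 0], fingers=[-1, -1, -1, -1, -1, -1, -1, -1, -1])

```text
clock: 2.78
eef_pos: [0.4634, 0.0108, 0.0149]
ee_rot: [[0.952, 0.308, 0.002], [0.308, -0.952, -0.0], [0.002, 0.001, -1.0]]
ft_force: [-0.1, 0.4, 0.5]
opening: 0.0934
grasp_force: 0.0
```

Request:
play_rows(slide=[[0.01, 0, 0.01], [0, 0, 0], [0, 0, 0], [0, 0, 0], [0, 0, 0], [0, 0, 0], [0, 0, 0], [0, 0, 0], [0, 0, 0], [0, 0, 0], [0, 0, 0], [0, 0, 0]], twist=[0, 0, 0, 0, 0, 0, 0, 0, 0, 0, 0, 0], fingers=[1, 1, 1, 1, 1, 1, 1, 1, 1, 1, 1, 1])

```text
clock: 3.78
eef_pos: [0.4637, 0.0118, 0.012]
ee_rot: [[0.951, 0.309, 0.0], [0.309, -0.951, -0.0], [-0.0, 0.0, -1.0]]
ft_force: [-0.1, 0.7, -0.4]
opening: 0.043
grasp_force: 30.0
```

Request:
play_rows(slide=[[0, 0, -0.1], [0, 0, -0.15], [0, 0, -0.2], [-0.07, 0.2, 0], [-0.07, 0.2, 0], [-0.07, 0.21, 0], [-0.07, 0.21, 0], [-0.07, 0.21, 0], [-0.07, 0.21, 0], [-0.08, 0.2, 0], [0, 0, 0], [0, 0, 0]], twist=[0, 0, 0, 0, 0, 0, 0, 0, 0, 0, 0, 0], fingers=[1, 1, 1, 1, 1, 1, 1, 1, 1, 1, 1, 1])

```text
clock: 4.78
eef_pos: [0.4586, -0.2178, 0.079]
ee_rot: [[0.952, 0.306, -0.001], [0.306, -0.952, 0.001], [-0.0, -0.001, -1.0]]
ft_force: [-0.1, 0.0, -2.1]
opening: 0.0431
grasp_force: 30.0
```

Request:
play_rows(slide=[[0, 0, 0.15], [0, 0, 0.15], [0, 0, 0.08], [0, 0, 0.05], [0, 0, 0.02], [0, 0, 0], [0, 0, 0], [0, 0, 0]], twist=[0, 0, 0, 0, 0, 0, 0, 0], fingers=[1, 1, 1, 1, 1, 1, 1, 1])

```text
clock: 5.45
eef_pos: [0.46, -0.2171, 0.0133]
ee_rot: [[0.951, 0.309, 0.002], [0.309, -0.951, -0.001], [0.002, 0.002, -1.0]]
ft_force: [-0.6, -1.1, -1.2]
opening: 0.0428
grasp_force: 30.0
```

Request:
play_rows(slide=[[0, 0, 0.015], [0, 0, 0.01], [0, 0, 0], [0, 0, 0], [0, 0, 0]], twist=[0, 0, 0, 0, 0], fingers=[1, 1, 1, 1, 1])

```text
clock: 5.87
eef_pos: [0.4596, -0.2171, 0.009]
ee_rot: [[0.951, 0.309, 0.001], [0.309, -0.951, -0.001], [0.001, 0.001, -1.0]]
ft_force: [0.4, -0.3, 3.2]
opening: 0.0431
grasp_force: 30.0
```

Request:
play_rows(slide=[[0, 0, 0], [0, 0, 0], [0, 0, 0], [0, 0, 0], [0, 0, -0.15], [0, 0, -0.2], [0, 0, -0.22], [0, 0, -0.22], [0, 0, -0.21], [0, 0, 0], [0, 0, 0]], twist=[0, 0, 0, 0, 0, 0, 0, 0, 0, 0, 0], fingers=[-0.3, -0.3, -0.3, -0.3, -0.3, -0.3, -0.3, -0.3, -0.3, -0.3, -0.3])

```text
clock: 6.78
eef_pos: [0.4603, -0.2175, 0.1607]
ee_rot: [[0.951, 0.309, 0.005], [0.309, -0.951, -0.003], [0.003, 0.004, -1.0]]
ft_force: [0.4, 1.0, 0.2]
opening: 0.0609
grasp_force: 0.0
```

Request:
play_rows(slide=[[0.16, -0.18, 0], [0.16, -0.18, 0], [0.16, -0.18, 0], [0.16, -0.18, 0], [0.16, -0.18, 0], [0.16, -0.18, 0], [0.16, -0.18, 0], [0.16, -0.18, 0], [0.17, -0.19, 0], [0.17, -0.19, 0], [0, 0, 0], [0, 0, 0]], twist=[0, 0, 0, 0, 0, 0, 0, 0, 0, 0, 0, 0], fingers=[-0.3, -0.3, -0.3, -0.3, -0.3, -0.3, -0.3, -0.3, -0.3, -0.3, -0.3, -0.3])

```text
clock: 7.78
eef_pos: [0.6048, 0.1195, 0.1549]
ee_rot: [[0.95, 0.312, -0.005], [0.312, -0.95, -0.001], [-0.005, -0.001, -1.0]]
ft_force: [-0.3, 0.2, 0.1]
opening: 0.0611
grasp_force: 0.0
```

```bash
python3 - <<'E'
from h import *
go([.607,.119,.035]); snap('wrist','w2')
E
```

```text
t 7.78 tcp [0.6048 0.1195 0.1549] R [[0.95, 0.312, -0.005], [0.312, -0.95, -0.001], [-0.005, -0.001, -1.0]] q [ 0.1   0.25  1.28 -0.    1.61  1.36] op 0.0611 F [-0.3  0.2  0.1] g 0.0
slide to [0.607, 0.119, 0.035] [0.017 0.009 0.8  ]
```

View pics/w2.png

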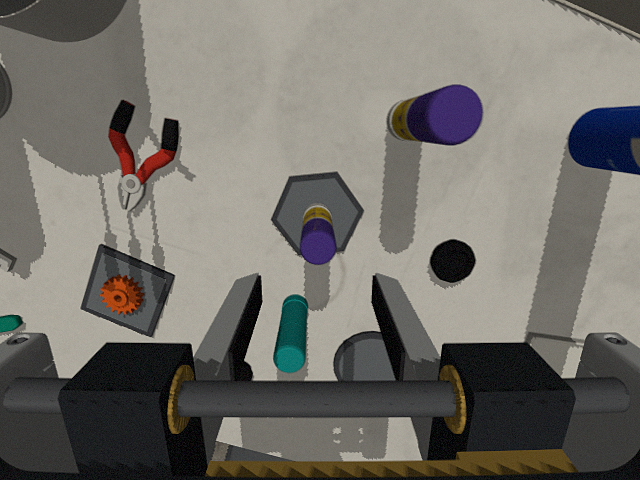

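The glue cap top is at about (318,247), between the fingers, and the hex plate is centred at about (318,216). The turquoise stick at (290,333) is near the left finger.

```bash
python3 - <<'E'
from h import *
w=load('w2')
print('glue',px2w(w,[(318,248)],.099),'hex',px2w(w,[(290,175),(339,173),(363,212),(346,254),(295,258),(272,215)],.004).mean(0),'gear',px2w(w,[(121,296)],.02),'sq',px2w(w,[(100,245),(174,274),(152,336),(81,307)],.004).mean(0))
E
```

```text
glue [[0.60891556 0.11885592 0.099     ]] hex [0.60878678 0.11888782 0.004     ] gear [[0.4743443  0.27914732 0.02      ]] sq [0.47043457 0.28110451 0.004     ]
```

Request:
play_rows(slide=[[0.015, 0.01, 0.1], [0, 0, 0.15], [0, 0, 0.15], [0, 0, 0.15], [0, 0, 0.15], [0, 0, 0.08], [0, 0, 0], [0, 0, 0], [0, 0, 0]], twist=[0, 0, 0, 0, 0, 0, 0, 0, 0], fingers=[-0.3, -0.3, -0.3, -0.3, -0.3, -0.3, -0.3, -0.3, -0.3])

```text
clock: 8.58
eef_pos: [0.6094, 0.1167, 0.0428]
ee_rot: [[0.951, 0.308, 0.003], [0.308, -0.951, 0.0], [0.002, 0.001, -1.0]]
ft_force: [0.4, -0.3, -0.6]
opening: 0.0612
grasp_force: 0.0
```

Request:
play_rows(slide=[[0, 0, 0.02], [0, 0, 0], [0, 0, 0], [0, 0, 0], [0, 0, 0], [0, 0, 0], [0, 0, 0], [0, 0, 0], [0, 0, 0], [0, 0, 0]], twist=[0, 0, 0, 0, 0, 0, 0, 0, 0, 0], fingers=[1, 1, 1, 1, 1, 1, 1, 1, 1, 1])

```text
clock: 9.42
eef_pos: [0.6086, 0.1175, 0.0385]
ee_rot: [[0.951, 0.309, 0.0], [0.309, -0.951, 0.0], [0.0, -0.0, -1.0]]
ft_force: [-0.1, 0.5, 1.4]
opening: 0.0257
grasp_force: 30.0
```

```bash
python3 - <<'E'
from h import *
go([.466,.0125,.04])
E
```

```text
t 9.42 tcp [0.6086 0.1175 0.0385] R [[0.951, 0.309, 0.0], [0.309, -0.951, 0.0], [0.0, -0.0, -1.0]] q [0.1  0.33 1.43 0.   1.39 1.36] op 0.0257 F [-0.1  0.5  1.4] g 30.0
slide to [0.466, 0.0125, 0.04] [-1.121  0.372 -0.011]
```

Request:
play_rows(slide=[[0, 0, -0.15], [0, 0, -0.2], [0, 0, -0.22], [0, 0, -0.22], [0, 0, -0.2], [-0.18, 0.06, 0], [-0.19, 0.06, 0], [-0.19, 0.06, 0], [-0.19, 0.06, 0], [-0.19, 0.06, 0], [-0.18, 0.07, 0], [0, 0, 0]], twist=[0, 0, 0, 0, 0, 0, 0, 0, 0, 0, 0, 0], fingers=[1, 1, 1, 1, 1, 1, 1, 1, 1, 1, 1, 1])

```text
clock: 10.42
eef_pos: [0.4625, 0.0102, 0.1865]
ee_rot: [[0.952, 0.306, -0.002], [0.306, -0.952, -0.002], [-0.003, 0.002, -1.0]]
ft_force: [1.1, -0.9, -0.7]
opening: 0.0252
grasp_force: 30.0
```

Request:
play_rows(slide=[[0, 0, 0], [0, 0, 0.1], [0, 0, 0.2], [0, 0, 0.2], [0, 0, 0.2], [0, 0, 0.15], [0, 0, 0.1], [0, 0, 0], [0, 0, 0], [0, 0, 0]], twist=[0, 0, 0, 0, 0, 0, 0, 0, 0, 0], fingers=[1, 1, 1, 1, 1, 1, 1, 1, 1, 1])

```text
clock: 11.25
eef_pos: [0.4672, 0.0128, 0.0452]
ee_rot: [[0.951, 0.309, 0.002], [0.309, -0.951, -0.0], [0.002, 0.001, -1.0]]
ft_force: [0.3, -0.1, -1.0]
opening: 0.0254
grasp_force: 30.0
```

```bash
python3 - <<'E'
from h import *
go([.4665,.012,.0385]);snap('top','t1');s=snap('scene','s1')
t=load('top1') if 0 else load('t1')
a=cv2.resize(t['img'][225:325,280:375,::-1],None,fx=4,fy=4,interpolation=cv2.INTER_CUBIC)
b=cv2.resize(s['img'][200:300,300:430,::-1],None,fx=4,fy=4,interpolation=cv2.INTER_CUBIC)[:400,:400]
cv2.imwrite('pics/c3.png',np.hstack([a,b]))
E
```

```text
t 11.25 tcp [0.4672 0.0128 0.0452] R [[0.951, 0.309, 0.002], [0.309, -0.951, -0.0], [0.002, 0.001, -1.0]] q [-0.09 -0.01  1.79  0.    1.35  1.16] op 0.0254 F [ 0.3 -0.1 -1. ] g 30.0
slide to [0.4665, 0.012, 0.0385] [-0.006  0.004  0.045]
```

View pics/c3.png

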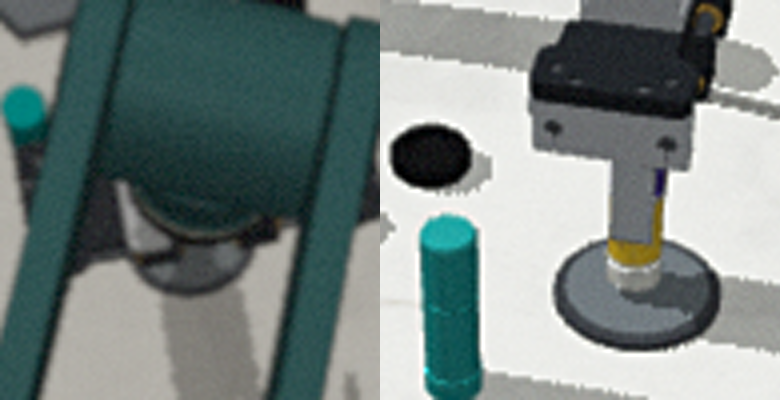

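In the scene view the glue stick hangs over the round stand's centre and is upright. I lower it to contact.

Request:
play_rows(slide=[[-0.005, 0.003, 0.025], [0, 0, 0.012], [0, 0, 0.005], [0, 0, 0], [0, 0, 0]], twist=[0, 0, 0, 0, 0], fingers=[1, 1, 1, 1, 1])

```text
clock: 11.77
eef_pos: [0.4656, 0.0119, 0.0384]
ee_rot: [[0.951, 0.309, 0.001], [0.309, -0.951, -0.0], [0.001, 0.0, -1.0]]
ft_force: [0.7, 0.1, 0.9]
opening: 0.0257
grasp_force: 30.0
```

Request:
play_rows(slide=[[0, 0, 0], [0, 0, 0], [0, 0, 0], [0, 0, 0], [0, 0, 0], [0, 0, -0.1], [0, 0, -0.15], [0, 0, -0.2], [0, 0, -0.2], [0, 0, -0.15], [0, 0, 0], [0, 0, 0]], twist=[0, 0, 0, 0, 0, 0, 0, 0, 0, 0, 0, 0], fingers=[-0.3, -0.3, -0.3, -0.3, -0.3, -0.3, -0.3, -0.3, -0.3, -0.3, -0.3, -0.3])

```text
clock: 12.77
eef_pos: [0.4662, 0.0118, 0.1592]
ee_rot: [[0.951, 0.309, 0.003], [0.309, -0.951, -0.0], [0.003, 0.001, -1.0]]
ft_force: [-0.3, 0.0, -1.8]
opening: 0.061
grasp_force: 0.0
```

```bash
python3 - <<'E'
from h import *
go([.471,.2835,.15])
E
```

```text
t 12.77 tcp [0.4662 0.0118 0.1592] R [[0.951, 0.309, 0.003], [0.309, -0.951, -0.0], [0.003, 0.001, -1.0]] q [-0.1  -0.09  1.64 -0.    1.59  1.16] op 0.061 F [-0.3  0.  -1.8] g 0.0
slide to [0.471, 0.2835, 0.15] [ 0.589 -1.713  0.061]
```

Request:
play_rows(slide=[[0.07, -0.2, 0], [0.07, -0.21, 0], [0.07, -0.22, 0], [0.08, -0.22, 0], [0.08, -0.22, 0], [0.08, -0.22, 0], [0.07, -0.22, 0], [0.07, -0.2, 0], [0, 0, 0.1], [0, 0, 0.1], [0, 0, 0], [0, 0, 0]], twist=[0, 0, 0, 0, 0, 0, 0, 0, 0, 0, 0, 0], fingers=[-0.3, -0.3, -0.3, -0.3, -0.3, -0.3, -0.3, -0.3, -0.3, -0.3, -0.3, -0.3])

```text
clock: 13.77
eef_pos: [0.4685, 0.2825, 0.1248]
ee_rot: [[0.951, 0.309, -0.006], [0.309, -0.951, -0.003], [-0.006, 0.001, -1.0]]
ft_force: [1.2, -0.3, 0.5]
opening: 0.0613
grasp_force: 0.0
```

```bash
python3 - <<'E'
from h import *
go([.471,.2835,.012]); snap('wrist','w3'); snap('scene','s2');snap('top','t2')
E
```

```text
t 13.77 tcp [0.4685 0.2825 0.1248] R [[0.951, 0.309, -0.006], [0.309, -0.951, -0.003], [-0.006, 0.001, -1.0]] q [ 0.44  0.12  1.5  -0.    1.53  1.7 ] op 0.0613 F [ 1.2 -0.3  0.5] g 0.0
slide to [0.471, 0.2835, 0.012] [ 0.023 -0.002  0.752]
```

View pics/w3.png

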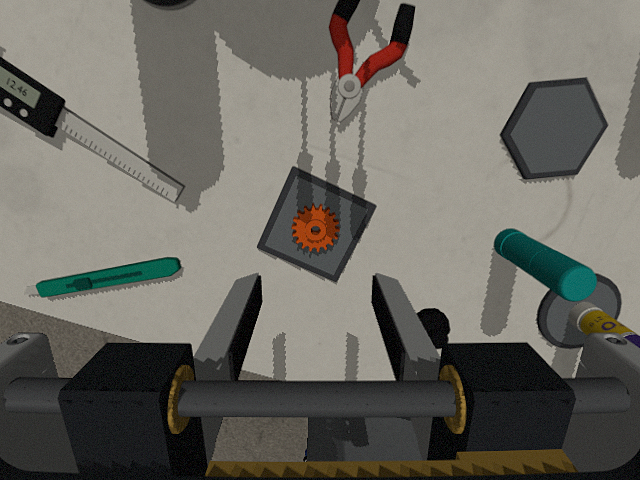

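The gear hub is at (316,230), centred between the fingers, and the square plate is centred at about (316,225). The knob at (433,328) is well below the finger plane.

```bash
python3 - <<'E'
from h import *
w=load('w3')
print('gear',px2w(w,[(316,230)],.02),'sq',px2w(w,[(295,167),(376,206),(337,281),(258,246)],.004).mean(0),'hex',px2w(w,[(530,82),(587,78),(608,126),(585,177),(524,180),(501,132)],.004).mean(0))
E
```

```text
gear [[0.47100088 0.28265679 0.02      ]] sq [0.46967603 0.28175097 0.004     ] hex [0.60915263 0.11949228 0.004     ]
```

Request:
play_rows(slide=[[0.015, -0.005, 0.1], [0, 0, 0.15], [0, 0, 0.15], [0, 0, 0.15], [0, 0, 0.1], [0, 0, 0.06], [0, 0, 0], [0, 0, 0], [0, 0, 0]], twist=[0, 0, 0, 0, 0, 0, 0, 0, 0], fingers=[-0.3, -0.3, -0.3, -0.3, -0.3, -0.3, -0.3, -0.3, -0.3])

```text
clock: 14.67
eef_pos: [0.4735, 0.285, 0.0232]
ee_rot: [[0.951, 0.308, 0.003], [0.308, -0.951, 0.001], [0.003, -0.0, -1.0]]
ft_force: [-0.2, 0.1, 0.4]
opening: 0.0615
grasp_force: 0.0
```

Request:
play_rows(slide=[[-0.02, 0, 0.04], [0, 0, 0.03], [0, 0, 0.02], [0, 0, 0], [0, 0, 0], [0, 0, 0]], twist=[0, 0, 0, 0, 0, 0], fingers=[-0.3, -0.3, -0.3, -0.3, -0.3, -0.3])

```text
clock: 15.17
eef_pos: [0.4694, 0.2837, 0.0079]
ee_rot: [[0.951, 0.309, 0.0], [0.309, -0.951, -0.0], [0.0, 0.0, -1.0]]
ft_force: [-0.2, -0.9, 0.2]
opening: 0.0611
grasp_force: 0.0
```

Request:
play_rows(slide=[[0, 0, -0.003], [0, 0, 0], [0, 0, 0], [0, 0, 0], [0, 0, 0], [0, 0, 0], [0, 0, 0], [0, 0, 0], [0, 0, 0], [0, 0, 0]], twist=[0, 0, 0, 0, 0, 0, 0, 0, 0, 0], fingers=[1, 1, 1, 1, 1, 1, 1, 1, 1, 1])

```text
clock: 16.0
eef_pos: [0.4695, 0.2837, 0.0085]
ee_rot: [[0.951, 0.309, 0.0], [0.309, -0.951, 0.0], [0.0, 0.0, -1.0]]
ft_force: [0.3, -0.2, 1.2]
opening: 0.0393
grasp_force: 30.0
```

```bash
python3 - <<'E'
from h import *
go([.608,.1203,.0088])
E
```

```text
t 16.0 tcp [0.4695 0.2837 0.0085] R [[0.951, 0.309, 0.0], [0.309, -0.951, 0.0], [0.0, 0.0, -1.0]] q [ 0.44  0.21  1.64 -0.    1.29  1.7 ] op 0.0393 F [ 0.3 -0.2  1.2] g 30.0
slide to [0.608, 0.1203, 0.0088] [ 0.542  1.321 -0.002]
```

Request:
play_rows(slide=[[0, 0, -0.1], [0, 0, -0.15], [0, 0, -0.2], [0, 0, -0.15], [0.09, 0.22, 0], [0.09, 0.22, 0], [0.09, 0.22, 0], [0.09, 0.22, 0], [0.09, 0.22, 0], [0.09, 0.22, 0], [0, 0, 0], [0, 0, 0]], twist=[0, 0, 0, 0, 0, 0, 0, 0, 0, 0, 0, 0], fingers=[1, 1, 1, 1, 1, 1, 1, 1, 1, 1, 1, 1])

```text
clock: 17.0
eef_pos: [0.608, 0.1188, 0.0975]
ee_rot: [[0.952, 0.306, -0.001], [0.306, -0.952, 0.0], [-0.001, -0.001, -1.0]]
ft_force: [0.6, -0.4, -0.2]
opening: 0.0395
grasp_force: 30.0
```

Request:
play_rows(slide=[[0, 0, 0.15], [0, 0, 0.15], [0, 0, 0.15], [0, 0, 0.08], [0, 0, 0.03], [0, 0, 0], [0, 0, 0], [0, 0, 0]], twist=[0, 0, 0, 0, 0, 0, 0, 0], fingers=[1, 1, 1, 1, 1, 1, 1, 1])

```text
clock: 17.67
eef_pos: [0.6087, 0.1209, 0.0163]
ee_rot: [[0.951, 0.309, 0.003], [0.309, -0.951, 0.0], [0.003, 0.001, -1.0]]
ft_force: [0.2, -0.2, -0.5]
opening: 0.0392
grasp_force: 30.0
```

```bash
python3 - <<'E'
from h import *
go([.608,.1203,.0088])
E
```

```text
t 17.67 tcp [0.6087 0.1209 0.0163] R [[0.951, 0.309, 0.003], [0.309, -0.951, 0.0], [0.003, 0.001, -1.0]] q [0.1  0.34 1.45 0.   1.35 1.36] op 0.0392 F [ 0.2 -0.2 -0.5] g 30.0
slide to [0.608, 0.1203, 0.0088] [-0.005  0.002  0.05 ]
```

Request:
play_rows(slide=[[-0.004, 0.002, 0.025], [0, 0, 0.015], [0, 0, 0.005], [0, 0, 0], [0, 0, 0], [0, 0, 0]], twist=[0, 0, 0, 0, 0, 0], fingers=[1, 1, 1, 1, 1, 1])

```text
clock: 18.17
eef_pos: [0.6075, 0.1199, 0.0085]
ee_rot: [[0.951, 0.309, 0.001], [0.309, -0.951, 0.0], [0.001, 0.0, -1.0]]
ft_force: [-1.6, 0.0, 4.7]
opening: 0.0394
grasp_force: 30.0
```

Contact at the original height; release and lift away.

Request:
play_rows(slide=[[0, 0, 0], [0, 0, 0], [0, 0, 0], [0, 0, 0], [0, 0, -0.05], [0, 0, -0.1], [0, 0, -0.2], [0, 0, -0.2], [0, 0, -0.2], [0, 0, -0.22], [0, 0, 0], [0, 0, 0]], twist=[0, 0, 0, 0, 0, 0, 0, 0, 0, 0, 0, 0], fingers=[-0.3, -0.3, -0.3, -0.3, -0.3, -0.3, -0.3, -0.3, -0.3, -0.3, -0.3, -0.3])

```text
clock: 19.17
eef_pos: [0.6088, 0.1201, 0.1568]
ee_rot: [[0.951, 0.309, 0.007], [0.309, -0.951, 0.001], [0.007, 0.002, -1.0]]
ft_force: [0.6, 0.7, -0.7]
opening: 0.0611
grasp_force: 0.0
```

```bash
python3 - <<'E'
from h import *
go([.46,-.2171,.15]); w=snap('wrist','w4');
cv2.imwrite('pics/w4c.png',cv2.resize(w['img'][140:420,200:480,::-1],None,fx=2,fy=2,interpolation=cv2.INTER_CUBIC))
E
```

```text
t 19.17 tcp [0.6088 0.1201 0.1568] R [[0.951, 0.309, 0.007], [0.309, -0.951, 0.001], [0.007, 0.002, -1.0]] q [ 0.1   0.25  1.28 -0.    1.61  1.36] op 0.0611 F [ 0.6  0.7 -0.7] g 0.0
slide to [0.46, -0.2171, 0.15] [-1.638  1.832  0.037]
```

View pics/w4c.png

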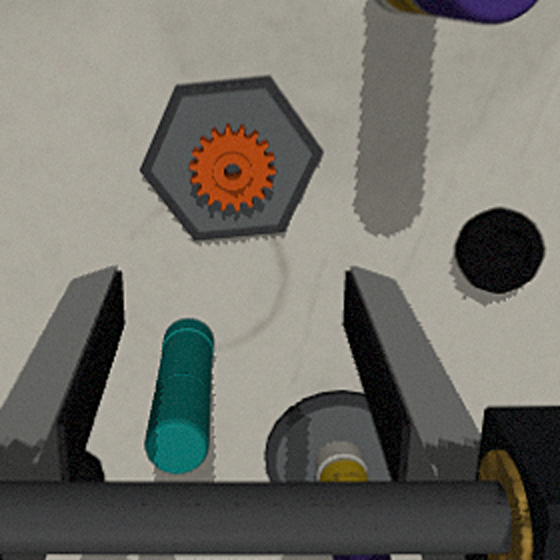

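The gear is on the hex, with its hub at crop (232,170) and the plate centred at about (232,160); parallax should explain the gap. I check that in numbers and return to the jar.

```bash
python3 - <<'E'
from h import *
w=load('w4');C=lambda p:(np.array(p,float)+.5)/2-.5+[200,140]
print('gear',px2w(w,C([(232,170)]),.02),px2w(w,C([(232.5,168)]),.016),'hex',px2w(w,C([(178,87),(269,77),(322,153),(286,231),(196,240),(142,171)]),.005).mean(0))
E
```

```text
gear [[0.60877157 0.11961241 0.02      ]] [[0.60876127 0.11936366 0.016     ]] hex [0.60910442 0.11962241 0.005     ]
```

Request:
play_rows(slide=[[-0.16, 0.18, 0], [-0.16, 0.18, 0], [-0.16, 0.18, 0], [-0.16, 0.18, 0], [-0.16, 0.18, 0], [-0.16, 0.18, 0], [-0.17, 0.19, 0], [-0.17, 0.19, 0], [-0.17, 0.19, 0], [-0.17, 0.18, 0], [0, 0, 0], [0, 0, 0]], twist=[0, 0, 0, 0, 0, 0, 0, 0, 0, 0, 0, 0], fingers=[-0.3, -0.3, -0.3, -0.3, -0.3, -0.3, -0.3, -0.3, -0.3, -0.3, -0.3, -0.3])

```text
clock: 20.22
eef_pos: [0.4559, -0.2179, 0.1508]
ee_rot: [[0.952, 0.305, -0.004], [0.305, -0.952, 0.003], [-0.003, -0.004, -1.0]]
ft_force: [-0.3, 0.0, -0.4]
opening: 0.0612
grasp_force: 0.0
```

```bash
python3 - <<'E'
from h import *
go([.4598,-.2171,.009]); snap('wrist','w5'); snap('top','t3')
E
```

```text
t 20.22 tcp [ 0.4559 -0.2179  0.1508] R [[0.952, 0.305, -0.004], [0.305, -0.952, 0.003], [-0.003, -0.004, -1.0]] q [-0.56  0.01  1.56  0.    1.58  0.7 ] op 0.0612 F [-0.3  0.  -0.4] g 0.0
slide to [0.4598, -0.2171, 0.009] [0.029 0.006 0.945]
```

View pics/w5.png

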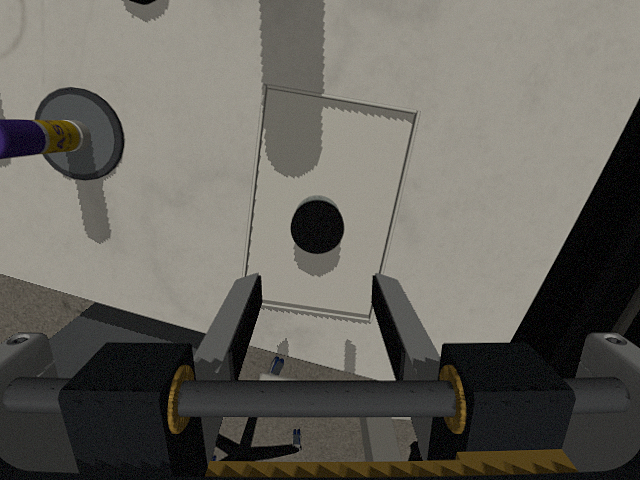

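The jar stands upright in the tray at (317,227), between the fingers.

Request:
play_rows(slide=[[0, 0, 0.1], [0, 0, 0.15], [0, 0, 0.15], [0, 0, 0.15], [0, 0, 0.15], [0, 0, 0.12], [0, 0, 0.08], [0, 0, 0], [0, 0, 0], [0, 0, 0], [0, 0, 0]], twist=[0, 0, 0, 0, 0, 0, 0, 0, 0, 0, 0], fingers=[-0.3, -0.3, -0.3, -0.3, -0.3, -0.3, -0.3, -0.3, -0.3, -0.3, -0.3])

```text
clock: 21.23
eef_pos: [0.4591, -0.2175, 0.0198]
ee_rot: [[0.951, 0.309, 0.003], [0.309, -0.951, -0.002], [0.002, 0.002, -1.0]]
ft_force: [-0.0, -0.8, 1.3]
opening: 0.0606
grasp_force: 0.0
```

```bash
python3 - <<'E'
from h import *
go([.4598,-.2171,.0095]); print(px2w(load('w5'),[(317,227)],.046))
E
```

```text
t 21.23 tcp [ 0.4591 -0.2175  0.0198] R [[0.951, 0.309, 0.003], [0.309, -0.951, -0.002], [0.002, 0.002, -1.0]] q [-0.55  0.11  1.73 -0.    1.3   0.7 ] op 0.0606 F [-0.  -0.8  1.3] g 0.0
slide to [0.4598, -0.2171, 0.0095] [ 0.005 -0.001  0.069]
[[ 0.4613808  -0.21723542  0.046     ]]
```

Request:
play_rows(slide=[[0.012, 0, 0.03], [0, 0, 0.02], [0, 0, 0.01], [0, 0, 0], [0, 0, 0], [0, 0, 0], [0, 0, 0], [0, 0, 0], [0, 0, 0], [0, 0, 0], [0, 0, 0], [0, 0, 0]], twist=[0, 0, 0, 0, 0, 0, 0, 0, 0, 0, 0, 0], fingers=[-0.3, -0.3, -0.3, -0.3, 1, 1, 1, 1, 1, 1, 1, 1])

```text
clock: 22.23
eef_pos: [0.4595, -0.2167, 0.0092]
ee_rot: [[0.951, 0.309, 0.0], [0.309, -0.951, -0.0], [0.0, 0.0, -1.0]]
ft_force: [-0.1, -0.4, 1.2]
opening: 0.043
grasp_force: 30.0
```

```bash
python3 - <<'E'
from h import *
go([.4685,.2825,.0123])
E
```

```text
t 22.23 tcp [ 0.4595 -0.2167  0.0092] R [[0.951, 0.309, 0.0], [0.309, -0.951, -0.0], [0.0, 0.0, -1.0]] q [-0.55  0.12  1.74 -0.    1.28  0.7 ] op 0.043 F [-0.1 -0.4  1.2] g 30.0
slide to [0.4685, 0.2825, 0.0123] [ 1.084 -3.147 -0.022]
```

Request:
play_rows(slide=[[0, 0, -0.1], [0, 0, -0.2], [0, 0, -0.2], [0, 0, -0.2], [0, 0, -0.2], [0, 0, -0.2], [0, 0, 0], [0.05, -0.15, 0], [0.07, -0.2, 0], [0.07, -0.2, 0], [0.07, -0.2, 0], [0.07, -0.2, 0]], twist=[0, 0, 0, 0, 0, 0, 0, 0, 0, 0, 0, 0], fingers=[1, 1, 1, 1, 1, 1, 1, 1, 1, 1, 1, 1])

```text
clock: 23.23
eef_pos: [0.4618, -0.0643, 0.1727]
ee_rot: [[0.951, 0.308, -0.002], [0.308, -0.951, 0.001], [-0.002, -0.001, -1.0]]
ft_force: [0.2, 0.4, -0.7]
opening: 0.0433
grasp_force: 30.0
```

Request:
play_rows(slide=[[0.07, -0.21, 0], [0.07, -0.21, 0], [0.07, -0.21, 0], [0.07, -0.21, 0], [0.07, -0.21, 0], [0.07, -0.21, 0], [0.07, -0.21, 0], [0.07, -0.21, 0], [0.08, -0.21, 0], [0.07, -0.2, 0], [0.04, -0.1, 0], [0, 0, 0]], twist=[0, 0, 0, 0, 0, 0, 0, 0, 0, 0, 0, 0], fingers=[1, 1, 1, 1, 1, 1, 1, 1, 1, 1, 1, 1])

```text
clock: 24.23
eef_pos: [0.4671, 0.2845, 0.1721]
ee_rot: [[0.95, 0.313, -0.003], [0.313, -0.95, 0.0], [-0.003, -0.001, -1.0]]
ft_force: [1.1, 0.4, -1.2]
opening: 0.0432
grasp_force: 30.0
```

Request:
play_rows(slide=[[0, 0, 0], [0, 0, 0.1], [0, 0, 0.2], [0, 0, 0.2], [0, 0, 0.2], [0, 0, 0.2], [0, 0, 0], [0, 0, 0], [0, 0, 0]], twist=[0, 0, 0, 0, 0, 0, 0, 0, 0], fingers=[1, 1, 1, 1, 1, 1, 1, 1, 1])

```text
clock: 24.98
eef_pos: [0.4693, 0.281, 0.0407]
ee_rot: [[0.952, 0.308, 0.002], [0.308, -0.952, 0.001], [0.002, 0.0, -1.0]]
ft_force: [0.1, -0.0, 0.0]
opening: 0.043
grasp_force: 30.0
```

```bash
python3 - <<'E'
from h import *
go([.4678,.2828,.0123]); w=snap('wrist','w6')
E
```

```text
t 24.98 tcp [0.4693 0.281  0.0407] R [[0.952, 0.308, 0.002], [0.308, -0.952, 0.001], [0.002, 0.0, -1.0]] q [ 0.44  0.17  1.61 -0.    1.36  1.69] op 0.043 F [ 0.1 -0.   0. ] g 30.0
slide to [0.4678, 0.2828, 0.0123] [-0.006 -0.014  0.189]
```

View pics/w6.png

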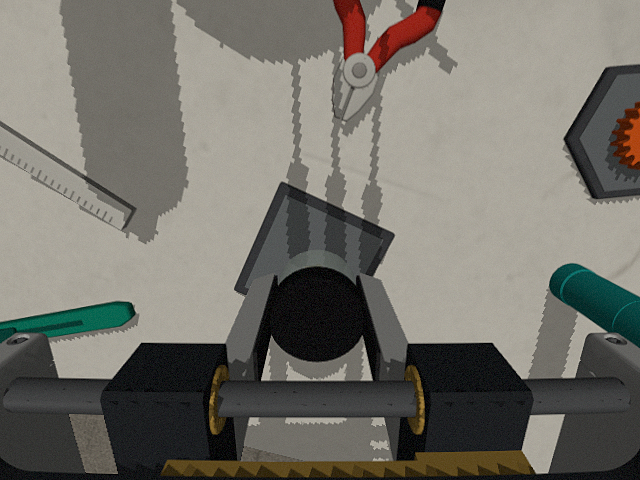

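The jar is held upright between the pads at (317,313), over the square stand. I lower it to contact.

Request:
play_rows(slide=[[-0.006, -0.012, 0.08], [0, 0, 0.06], [0, 0, 0.03], [0, 0, 0.01], [0, 0, 0], [0, 0, 0], [0, 0, 0]], twist=[0, 0, 0, 0, 0, 0, 0], fingers=[1, 1, 1, 1, 1, 1, 1])

```text
clock: 25.62
eef_pos: [0.4667, 0.2829, 0.012]
ee_rot: [[0.951, 0.309, -0.0], [0.309, -0.951, -0.0], [-0.0, 0.0, -1.0]]
ft_force: [-1.0, -0.6, -0.1]
opening: 0.043
grasp_force: 30.0
```

Request:
play_rows(slide=[[0.007, 0.002, 0], [0, 0, 0.003], [0, 0, 0], [0, 0, 0], [0, 0, 0]], twist=[0, 0, 0, 0, 0], fingers=[1, 1, 1, 1, 1])

```text
clock: 26.03
eef_pos: [0.4681, 0.2831, 0.012]
ee_rot: [[0.951, 0.309, 0.001], [0.309, -0.951, 0.0], [0.001, -0.0, -1.0]]
ft_force: [-1.3, -0.4, 2.3]
opening: 0.0432
grasp_force: 30.0
```

Request:
play_rows(slide=[[0, 0, 0], [0, 0, 0], [0, 0, 0], [0, 0, 0], [0, 0, 0], [0, 0, -0.1], [0, 0, -0.2], [0, 0, -0.2], [0, 0, -0.2], [0, 0, -0.2], [0, 0, 0], [0, 0, 0]], twist=[0, 0, 0, 0, 0, 0, 0, 0, 0, 0, 0, 0], fingers=[-0.3, -0.3, -0.3, -0.3, -0.3, -0.3, -0.3, -0.3, -0.3, -0.3, -0.3, -0.3])

```text
clock: 27.03
eef_pos: [0.4692, 0.2835, 0.149]
ee_rot: [[0.951, 0.309, 0.005], [0.309, -0.951, 0.002], [0.005, -0.001, -1.0]]
ft_force: [-0.4, -0.1, -0.0]
opening: 0.0611
grasp_force: 0.0
```

Request:
play_rows(slide=[[-0.07, 0.2, -0.05], [-0.07, 0.2, -0.05], [-0.07, 0.2, -0.05], [-0.07, 0.2, -0.05], [-0.07, 0.2, 0], [-0.07, 0.2, 0], [-0.07, 0.2, 0], [-0.07, 0.2, 0], [-0.07, 0.2, 0], [-0.07, 0.2, 0], [-0.07, 0.2, 0], [-0.07, 0.2, 0]], twist=[0, 0, 0, 0, 0, 0, 0, 0, 0, 0, 0, 0], fingers=[-0.3, -0.3, -0.3, -0.3, -0.3, -0.3, -0.3, -0.3, -0.3, -0.3, -0.3, -0.3])

```text
clock: 28.03
eef_pos: [0.4577, -0.0996, 0.1742]
ee_rot: [[0.951, 0.309, -0.004], [0.309, -0.951, 0.001], [-0.003, -0.002, -1.0]]
ft_force: [1.0, 0.2, -0.7]
opening: 0.0608
grasp_force: 0.0
```

Request:
play_rows(slide=[[-0.2, 0.15, 0], [-0.2, 0.15, 0], [-0.2, 0.15, 0], [-0.2, 0.15, 0], [-0.1, 0.2, 0], [-0.1, 0.2, 0], [-0.1, 0.2, 0], [0, 0, 0], [0, 0, 0], [0, 0, 0]], twist=[0, 0, 0, 0, 0, 0, 0, 0, 0, 0], fingers=[-0.3, -0.3, -0.3, -0.3, -0.3, -0.3, -0.3, -0.3, -0.3, -0.3])

```text
clock: 28.87
eef_pos: [0.3572, -0.3195, 0.1748]
ee_rot: [[0.951, 0.308, -0.002], [0.308, -0.951, 0.003], [-0.001, -0.004, -1.0]]
ft_force: [-0.2, -0.2, 0.1]
opening: 0.0609
grasp_force: 0.0
```

```bash
python3 - <<'E'
from h import *
t=snap('top','t4');s=snap('scene','s4');go([.4,-.3,.2])
a=cv2.resize(cv2.convertScaleAbs(t['img'][150:310,185:370,::-1],alpha=1.5,beta=15),None,fx=3.7,fy=3.7,interpolation=cv2.INTER_CUBIC)
cv2.imwrite('pics/f1.png',a)
cv2.imwrite('pics/f2.png',cv2.resize(s['img'][180:400,180:400,::-1],None,fx=2.7,fy=2.7,interpolation=cv2.INTER_CUBIC))
E
```

```text
t 28.97 tcp [ 0.3578 -0.3192  0.1758] R [[0.951, 0.31, -0.001], [0.31, -0.951, 0.002], [-0.0, -0.002, -1.0]] q [-0.85 -0.06  1.58  0.    1.63  0.41] op 0.0608 F [-0.3 -0.2  0.7] g 0.0
slide to [0.4, -0.3, 0.2] [ 0.307 -0.035 -0.162]
```

View pics/f1.png

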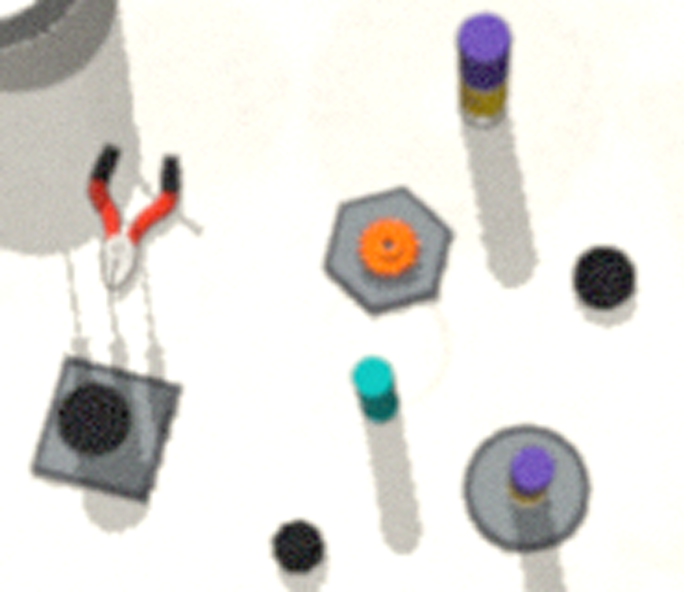

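View pics/f2.png

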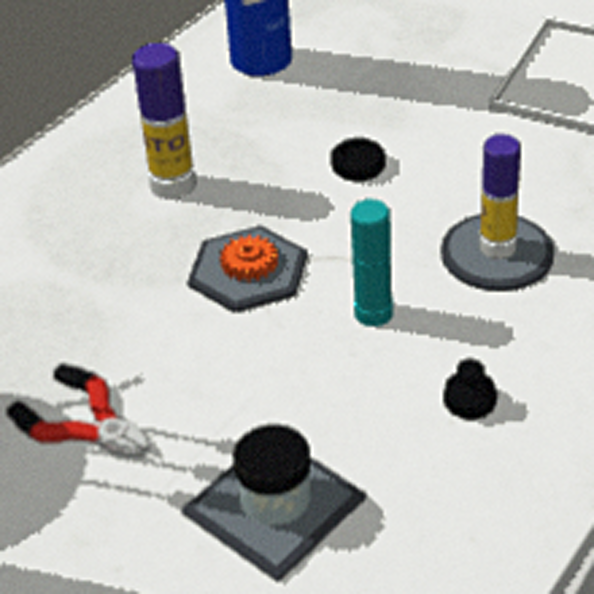

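All three are on their stands and upright, and the bystanders have not moved. In the top crop the jar lid is at (95,419), the gear at (389,247) and the glue cap at (533,469). Last numeric check follows.

```bash
python3 - <<'E'
from h import *
t=load('t4'); s=load('s4')
A=lambda p:(np.array(p,float)+.5)/3.7-.5+[185,150]
B=lambda p:(np.array(p,float)+.5)/2.7-.5+[180,180]
for n,p,q,z,st in[('jar',(95,419),(271,449),.049,'.4673 .2832/.4682 .2833'),('gear',(389,246),(249,249),.02,'.6074 .1209/.6078 .121'),('glue',(533,469),(502,146),.099,'.4646 .0128/.4674 .0118')]:
  print(n,px2w(t,A([p]),z)[0,:2].round(4),px2w(s,B([q]),z)[0,:2].round(4),st)
E
```

```text
jar [0.4661 0.2814] [0.4697 0.2813] .4673 .2832/.4682 .2833
gear [0.6056 0.12  ] [0.6086 0.1195] .6074 .1209/.6078 .121
glue [0.4637 0.0122] [0.4659 0.0137] .4646 .0128/.4674 .0118
```

All within about 2 mm of centre, so I hand in.

```bash
python3 -c "
from bench import arm
print(arm.close_job())"
```

```text
the job is handed in; nothing more can be done
None
```

The jar is on the square stand, the glue stick on the round stand and the gear on the six-sided stand, each upright and within about 2 mm of centre by the cameras, the bystanders unmoved in the last pictures; the job was handed in at about 29 s.

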